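Clear the cans, sort the handed brackets, put the cans back

TASK

Two cans stand in the parts tray in front of a left-hand and a right-hand steel angle bracket: first, leaving the brackets alone, stand both cans on the rubber mat. Then put each bracket, standing on its base as it does now, into the bin whose wooden plate carries the sample bracket of the same hand, and only when both are in their bins put each can back, standing, on the spot in the tray where it stood at the start. Keep the cans upright throughout and do not disturb the glass jar in the tray.

Things in the scene. Friction and masses are not known exactly. Their poses are not given: they have to be found in the camera images.
- wide_can: Wide grey can with black cap, a straight cylinder for grasping: diameter 66 mm, height 130 mm, about 0.35 kg. Origin at the centre of its underside, z up. Stands in the tray; one of the two cans, which stand side by side, in either order, with centres 85 to 135 mm apart.
- slim_can: Slim pale bare-metal can with black cap, straight cylinder: diameter 50 mm, height 150 mm, about 0.25 kg. Origin at the centre of its underside, z up.
- bracket_left: Left-hand steel angle bracket, 0.25 kg, standing on its base. Upright flange 8 (x) by 70 (y) by 45 mm high, gripped across the 8 mm. On its +x side a 5 mm high base strip reaches x=22 mm, and at one end, y=7 to 35 mm, a 5 mm high tab reaches x=49 mm. Seen from above with the tab pointing away from you, the tab is at the left end. Origin: underside, centre of the flange; z up.
- bracket_right: Right-hand bracket, 0.25 kg, the mirror image of the left-hand one: same sizes, but its tab is at y=-35 to -7 mm, at the right end when it points away from you. Origin: underside, centre of the flange; x along the tab, z up.
- bin_left: Open grey bin, fixed, for the left-hand bracket: 140 (x) by 130 (y) by 40 mm high, walls and floor 4 mm thick. Origin: underside, centre of the bin. A 5 mm wooden plate at its +y side (y=65 to 140, x=-50 to 50 mm) carries a fixed sample left-hand bracket (its origin at -20, 105, 5 mm, axes as the bin's, top 50 mm above the bench), which tells the bins apart.
- bin_right: Bin of the same make and sizes, fixed, for the right-hand bracket: its plate carries a fixed sample right-hand bracket at the same place.
- mat: Black rubber mat fixed on the bench, the side area for the cans: 130 (x) by 220 (y) by 4 mm thick. Origin: centre of its underside.
- tray: Low dark steel parts tray, fixed: 196 (x) by 356 (y) mm, floor 4 mm thick, rim 10 mm high. Origin: centre of its underside. The cans stand in the half nearer the robot (-x), the brackets in the far half (+x), close behind the cans.
- jar: Squat greyish glass jar with a steel lid, diameter 54 mm, 85 mm high, standing in the tray at its +y end beside the cans. Leave it alone. Origin: centre of its underside, z up.
Things that resemble listed ones, but are neither listed nor needed, are in the scene too. What is shaped like the wide_can but red is not meant. Leave any yellow look-alike of the bracket_left alone.

How it is judged (in metres and radians):
On the way, in this order (a step that is already met when the one before it is completed fails the run):
1. both cans stand on the mat, the brackets still where they were (x of wide_can in the frame of mat between -0.062 and 0.062 m and y of wide_can in the frame of mat between -0.107 and 0.107 m and z of wide_can in the frame of mat between -0.002 and 0.012 m and angle between each of wide_can, slim_can's own z axis and vertical below 0.12 rad and x of slim_can in the frame of mat between -0.062 and 0.062 m and y of slim_can in the frame of mat between -0.107 and 0.107 m and z of slim_can in the frame of mat between -0.002 and 0.012 m and distance of each of bracket_left, bracket_right from where it was at the start of the episode below 0.02 m), for 0.2 s.
2. each bracket stands in the bin of its own hand, the cans still on the mat (x of wide_can in the frame of mat between -0.062 and 0.062 m and y of wide_can in the frame of mat between -0.107 and 0.107 m and z of wide_can in the frame of mat between -0.002 and 0.012 m and angle between each of wide_can, slim_can's own z axis and vertical below 0.12 rad and x of slim_can in the frame of mat between -0.062 and 0.062 m and y of slim_can in the frame of mat between -0.107 and 0.107 m and z of slim_can in the frame of mat between -0.002 and 0.012 m and x of bracket_left in the frame of bin_left between -0.066 and 0.066 m and y of bracket_left in the frame of bin_left between -0.061 and 0.061 m and z of bracket_left in the frame of bin_left between -0.002 and 0.012 m and angle between each of bracket_left, bracket_right's own z axis and vertical below 0.15 rad and x of bracket_right in the frame of bin_right between -0.066 and 0.066 m and y of bracket_right in the frame of bin_right between -0.061 and 0.061 m and z of bracket_right in the frame of bin_right between -0.002 and 0.012 m), for 0.2 s.
3. both cans are back on their spots, the brackets in their bins (distance of each of wide_can, slim_can from where it was at the start of the episode below 0.015 m and angle between each of wide_can, slim_can's own z axis and vertical below 0.12 rad and x of bracket_left in the frame of bin_left between -0.066 and 0.066 m and y of bracket_left in the frame of bin_left between -0.061 and 0.061 m and z of bracket_left in the frame of bin_left between -0.002 and 0.012 m and angle between each of bracket_left, bracket_right's own z axis and vertical below 0.15 rad and x of bracket_right in the frame of bin_right between -0.066 and 0.066 m and y of bracket_right in the frame of bin_right between -0.061 and 0.061 m and z of bracket_right in the frame of bin_right between -0.002 and 0.012 m), for 0.2 s.
At the end, for the whole second after the job is handed in: Each can stands upright (within 0.12 rad) within 15 mm of where it stood at the start; each bracket stands on its base (within 0.15 rad) on the floor of the bin whose sample is of its own hand; all released and at rest (all of step 3 and linear speed of each of wide_can, slim_can, bracket_left, bracket_right below 0.02 m/s and angular speed of each of wide_can, slim_can, bracket_left, bracket_right below 0.2 rad/s); the robot touches nothing.
It fails at once if a can is tipped over (angle between any of wide_can, slim_can's own z axis and vertical above 0.6 rad).
It fails at once if the jar is disturbed: moved by more than 25 mm or tipped (distance of jar from where it was at the start of the episode above 0.025 m or angle between jar's own z axis and vertical above 0.4 rad).
It also fails if it takes over 149 s, if anything falls off the work surface, if the arm or the gripper's body presses on something with over 40 N, if the wrist force passes 120 N, or if a joint passes its speed limit or range.

ROBOT

A 6-joint arm with a two-finger parallel gripper is mounted at the origin on the work surface. World frame = base frame: x ahead of the robot, y to its left, z up, the work surface at z = 0. Lengths are in mm, angles in degrees, forces in N, time in s.
With the tool pointing down it reaches from about 300 to 850 mm from the base axis. Payload 4.2 kg.
Tool frame: the origin (TCP) lies on the mounting face of the last link; the fingertips stand 191 mm ahead of it and the grasp point (between the pads) lies 172 mm ahead of it; z points along the fingers, y is the direction in which the jaws open and shut (so a half turn about z gives the same grasp; the last joint's range is limited). The gripper opens to 91 mm and grips with 3 to 60 N. Pads are 32 mm wide; open, the fingers measure 118 mm over their backs; the gripper's body (76 mm by 178 mm) begins 60 mm behind the grasp point.
Start: joints at [73.281, 18.312, 89.639, -0, 72.044, -1.146], TCP at [154.365, 553.89, 404.776] pointing down, gripper open.
Joint ranges: [-177.97, 177.97], [-48.28, 115.42], [12.27, 149.76], [-77.06, 257.06], [2.81, 150.46], [-146.56, 146.56]. Speed limits (degrees/s): [147.25, 147.25, 180, 180, 180, 180].

INTERFACE

Orientations are given as [roll, pitch, yaw] about the fixed x, y, z axes, in that order (R = Rz(yaw) Ry(pitch) Rx(roll)).
In Python, from workcell import env gives the robot as it stands.
- The arm moves only by the shell command python3 -m handwheel 'ROWS' [FORCE]. ROWS is JSON, a list of rows, each an object with "gripper": the opening in per cent of the stroke, from 0 (shut) to 100 (fully open); "travel": the shift along the tool's x, y, z in m, a list of three; "twist": the turn about the tool's z in rad. In form: [{"gripper": gripper, "travel": [x, y, z], "twist": twist}, ...]. A call has 1 to 5 rows; each row shifts and turns the commanded pose from where the row before left it, along the tool's axes as they then stand; what a row does not reach is not made up. A row lasts 1/12 s, in which the tool goes at most 41.7 mm and 7.16 degrees, less where a joint would pass 70% of its speed; a pose out of reach is approached as far as the arm can. A call with a gripper value outside its range is refused whole. The fingers move at their own pace and stop on an object; FORCE is the grip in N (left out, the last holds). Time passes only in rows, so rows that do not move let the fingers close. It gives the time, the measured TCP pose, the force and the opening at its end, in the units of the state.
- env.state(): the state, without advancing time (a new reading comes with each control period).
- env.grab_frame(name): name is "side" or "top"; returns a dict with "frame" (480x640x3 uint8, red, green, blue), "intrinsics" (3x3 intrinsics, pixels), "extrinsics" (4x4, takes a point from camera to world coordinates). Camera axes: x right, y down, z forward; pixel columns grow to the right and rows downward; lengths in mm; the calibration is good to about 2 mm. A picture is of the moment at which its call begins. There is no depth.
- env.job_done(): hands the job in, once; it reports no verdict.
Trained networks look in the newest picture that a camera, given by its name, has taken for a name from the list of things; names that differ only in an ending like _2 or _b are one class to them, and where a whole thing is asked for, a point or a joint stands for the part that bears it (a point fixed in the world has none). Each returns a list of dicts, best first, with "confidence" (0 to 1); they miss things now and then, are a little off and sometimes report something else, mostly with a low value. They report only what shows in the picture. A call takes as long as a camera call. They do not tell look-alikes from the thing itself.
- env.trace(camera, thing): "pixels" (480x640 bool, what is visible of it) and "uv" ([column, row] in pixels, amid what is visible of it).
- env.pinpoint(camera, thing): "uv" ([column, row] in pixels: a listed point, or the origin of a listed thing).
The state is a dict: "time_s": time; "qpos": joint angles; "qvel": joint speeds; "effort": joint torques, N m; "ee_pos": TCP position; "ee_rot": TCP orientation; "force": force on the tool from outside, world axes, zero at the start; "torque": the same for the moment, N m; "gripper_width": finger opening in mm.
Only numpy, scipy, OpenCV 4.12 (cv2) and the standard library are available. Lean on these libraries where they do the work, as an engineer would, in place of code of your own. Each camera call takes 0.05 s, during which the arm holds its last target. There are 200 camera calls.

## Working session

There is one attempt and no reset: what is moved stays moved. The work goes in short steps, Python scripts to look and compute and a shell command to move; the robot and the scene stay as the last step left them, time stands still between calls to the robot, and variables do not carry over. Pictures are saved under pics/ and viewed, about 12 in all and at most 16, crops included, and the job is handed in when it is done.

```bash
ls; mkdir -p pics; cat > h.py <<'E'
import numpy as np, cv2
from workcell import env
def grab(n,save=None):
    f=env.grab_frame(n)
    if save: cv2.imwrite(f'pics/{save}.png',f['frame'][:,:,::-1])
    return f
def ray(f,uv):
    K=np.array(f['intrinsics']);T=np.array(f['extrinsics'])
    d=T[:3,:3]@np.linalg.solve(K,[uv[0],uv[1],1.]);return T[:3,3],d/np.linalg.norm(d)
def atz(f,uv,z):
    o,d=ray(f,uv);return o+d*(z-o[2])/d[2]
def proj(f,p):
    K=np.array(f['intrinsics']);T=np.array(f['extrinsics'])
    c=K@(T[:3,:3].T@(np.asarray(p,float)-T[:3,3]));return c[:2]/c[2]
def tri(fa,ua,fb,ub):
    o1,d1=ray(fa,ua);o2,d2=ray(fb,ub)
    s=np.linalg.lstsq(np.c_[d1,-d2],o2-o1,rcond=None)[0]
    a=o1+s[0]*d1;b=o2+s[1]*d2
    return (a+b)/2,np.linalg.norm(a-b)
E
python3 - <<'E'
from h import *
np.set_printoptions(suppress=True,precision=1)
F={n:grab(n,n+'0') for n in('top','side')}
for n in F: print(n,np.array(F[n]['extrinsics']).tolist(),F[n]['intrinsics'])
for t in 'wide_can slim_can bracket_left bracket_right bin_left bin_right mat tray jar'.split():
  for n in F:
    print(t,n,'P',[(np.round(r['uv'],1).tolist(),round(r['confidence'],2)) for r in env.pinpoint(n,t)][:4],'T',[(np.round(r['uv'],1).tolist(),round(r['confidence'],2),int(r['pixels'].sum())) for r in env.trace(n,t)][:4])
print(env.state())
E
```

```text
pics
top [[-0.010268856518305235, -0.9843178265196716, 0.17610498851933812, 264.65929966167437], [-0.9994775652843435, 0.015500999025274206, 0.028360457022051283, -31.545682961901814], [-0.030645506670434274, -0.17572175569578227, -0.9839627622507391, 1205.1390556802019], [0.0, 0.0, 0.0, 1.0]] [[549.4   0.  332.6]
 [  0.  549.4 243.9]
 [  0.    0.    1. ]]
side [[-0.9818377366324387, -0.11827229867275232, 0.14834528065008817, 318.4486681450072], [-0.18971799248864046, 0.617498798045926, -0.7633494073737902, 774.3428329937719], [-0.0013199433966335917, -0.7776290232356944, -0.6287220053178748, 694.8735214910785], [0.0, 0.0, 0.0, 1.0]] [[589.4   0.  321.3]
 [  0.  589.4 238.4]
 [  0.    0.    1. ]]
wide_can top P [([303.8, 200.3], 0.98), ([246.2, 307.7], 0.63)] T [([294.8, 190.8], 0.88, 1184), ([240.8, 304.7], 0.72, 1147)]
wide_can side P [([384.9, 355.8], 0.93), ([246.6, 280.3], 0.66), ([226.4, 260.9], 0.18)] T [([248.3, 246.9], 0.87, 2784)]
slim_can top P [([346.7, 197.1], 0.56)] T [([344.7, 187.8], 0.61, 819)]
slim_can side P [([262.5, 245.0], 0.8)] T [([261.7, 198.6], 0.6, 1506)]
b
[... 890 characters left out ...]
174.4], 0.88)] T [([325.3, 169.3], 0.64, 8658)]
tray side P [([222.5, 237.2], 0.73), ([225.9, 261.7], 0.68)] T [([206.0, 287.1], 0.96, 8572)]
jar top P [([264.3, 206.1], 0.85), ([346.7, 164.6], 0.51)] T [([259.1, 198.2], 0.57, 659)]
jar side P [([234.6, 317.5], 0.58)] T [([233.6, 299.3], 0.69, 1918), ([262.8, 201.5], 0.36, 1606)]
{'time_s': 1.9, 'qpos': array([73.3, 18.3, 89.6, -0. , 72. , -1.1]), 'qvel': array([ 0. , -0. , -0. , -0. , -0. , -0.1]), 'effort': array([  0. , -41.2, -23.2,   0.1,   0. ,   0. ]), 'ee_pos': array([154.4, 553.9, 404.8]), 'ee_rot': array([180. ,   0. , 164.4]), 'force': array([-0.1,  0.1, -0.1]), 'torque': array([-0., -0.,  0.]), 'gripper_width': 91.35021201299358}
```

View pics/top0.png

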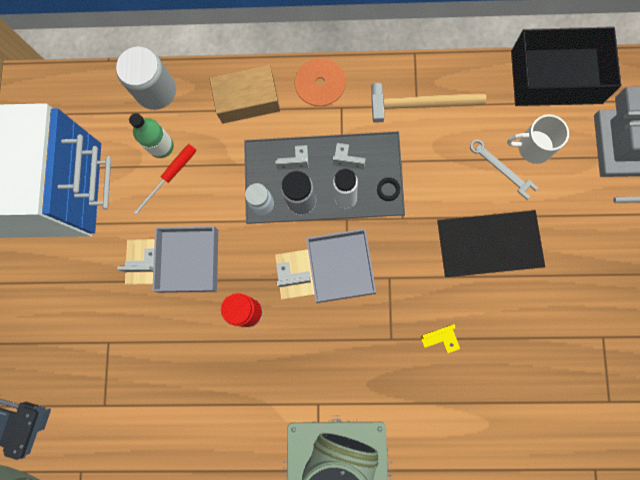

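View pics/side0.png

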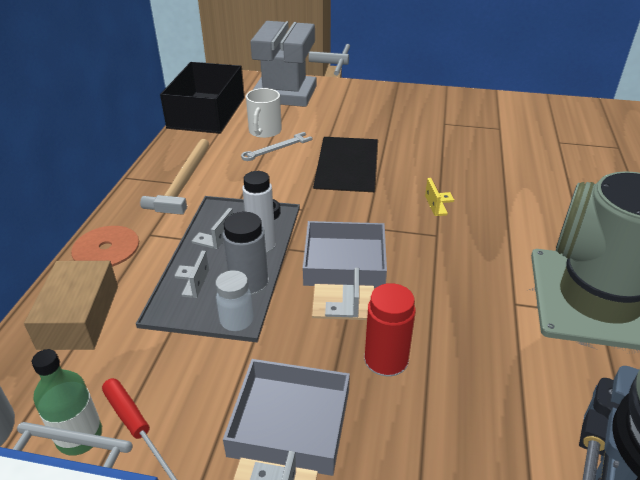

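```bash
python3 - <<'E'
import cv2
a=cv2.imread('pics/top0.png')[110:360,120:460];cv2.imwrite('pics/crop0.png',cv2.resize(a,(800,588),interpolation=cv2.INTER_CUBIC))
E
```

```text
(no output)
```

View pics/crop0.png

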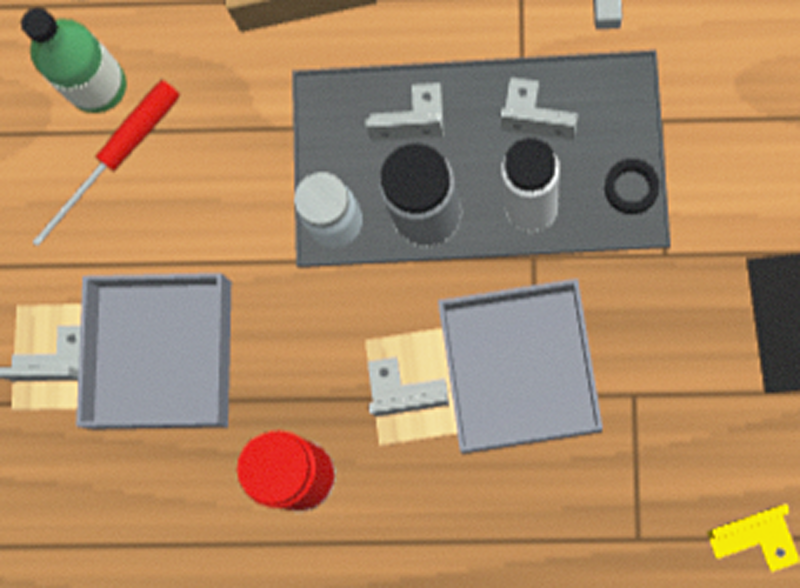

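```bash
cat >> h.py <<'E'
from scipy.optimize import minimize
def box(x0,x1,y0,y1,z0,z1): return np.array([[x,y,z] for x in(x0,x1) for y in(y0,y1) for z in(z0,z1)],float)
def cyl(d,h):
    a=np.linspace(0,2*np.pi,40,endpoint=False);c=np.c_[np.cos(a),np.sin(a)]*d/2
    return np.r_[np.c_[c,0*a],np.c_[c,0*a+h]]
def brk(s):
    return [box(-4,4,-35,35,0,45),box(-4,22,-35,35,0,5),box(4,49,*sorted((7*s,35*s)),0,5)]
BIN=[box(-70,70,-65,65,0,40),box(-50,50,65,140,0,5)]
M={'wide_can':[cyl(66,130)],'slim_can':[cyl(50,150)],'bracket_left':brk(1),'bracket_right':brk(-1),'bin_left':BIN+[b+[-20,105,5] for b in brk(1)],'bin_right':BIN+[b+[-20,105,5] for b in brk(-1)],'mat':[box(-65,65,-110,110,0,4)],'tray':[box(-98,98,-178,178,0,10)],'jar':[cyl(54,85)]}
S=4
def render(f,parts,x,y,z,yaw):
    m=np.zeros((480*S,640*S),np.uint8);c,s=np.cos(yaw),np.sin(yaw);R=np.array([[c,-s,0],[s,c,0],[0,0,1]])
    for p in parts:
        uv=np.array([proj(f,q) for q in p@R.T+[x,y,z]])
        cv2.fillConvexPoly(m,cv2.convexHull(((uv+.5)*S).astype(np.int32)),1)
    return m.astype(bool)
def fit(views,parts,x,y,z,yaw,sym=False):
    big=[(f,np.kron(m,np.ones((S,S),bool))) for f,m in views]
    def cost(p):
        t=0
        for f,m in big:
            r=render(f,parts,p[0]*10,p[1]*10,z,0 if sym else p[2]/10)
            t-=(r&m).sum()/(r|m).sum()
        return t/len(big)
    best=None
    for dy in ([0] if sym else [-.25,0,.25]):
        p0=[x/10,y/10]+([] if sym else [(yaw+dy)*10])
        n=len(p0);sx=np.vstack([p0]+[np.array(p0)+np.eye(n)[i]*1.0 for i in range(n)])
        r=minimize(cost,p0,method='Nelder-Mead',options=dict(initial_simplex=sx,xatol=.02,fatol=1e-4,maxiter=90))
        if best is None or r.fun<best.fun: best=r
    p=best.x;return p[0]*10,p[1]*10,0 if sym else np.degrees(p[2]/10),-best.fun
E
cat > m.py <<'E'
from h import *
F={n:grab(n) for n in('top','side')}
P={'wide_can':((303.8,200.3),(246.6,280.3),4),'slim_can':((346.7,197.1),(262.5,245),4),'bracket_left':((346.9,167.4),(222.1,237.8),4),'bracket_right':((290.8,165.8),(200.5,284.9),4),'bin_left':((340.4,269.6),(342.8,260.5),0),'bin_right':((187.9,262.6),None,0),'mat':((492,244.6),(347.1,163.5),0),'tray':((323.2,174.4),None,0),'jar':((264.3,206.1),(234.6,317.5),4)}
for t,(a,b,z) in P.items():
    p=atz(F['top'],a,z); q=tri(F['top'],a,F['side'],b) if b else ('','')
    V={}
    for n,u in(('top',a),('side',b)):
        L=env.trace(n,t)
        if u is None or not L: continue
        k=min(L,key=lambda r:np.hypot(*(np.array(r['uv'])-u)))
        V[n]=(F[n],k['pixels'])
    out=[fit([V[n]],M[t],p[0],p[1],z,0.,'can' in t or t=='jar') for n in V]
    print(t,'at',np.round(p,1),'tri',np.round(q[0],1) if b else '',list(V),[np.round(o,2).tolist() for o in out],flush=True)
E
time timeout 500 python3 m.py
```

```text
wide_can at [580.7  67.    4. ] tri [ 5.845e+02  6.770e+01 -4.000e-01] ['top', 'side'] [[577.8, 72.01, 0.0, 0.9], [581.71, 73.2, 0.0, 0.79]]
slim_can at [586.4 -29.9   4. ] tri [586.5 -30.    0. ] ['top', 'side'] [[582.49, -27.03, 0.0, 0.91], [585.51, -28.56, 0.0, 0.63]]
bracket_left at [656.1 -31.4   4. ] tri [659.9 -30.9   3.8] ['top', 'side'] [[660.87, -34.74, -9.16, 0.94], [663.85, -37.44, -2.09, 0.7]]
bracket_right at [662.5  96.7   4. ] tri [661.2  96.5   3.3] ['top', 'side'] [[660.41, 92.22, 3.17, 0.93], [660.9, 93.91, 2.48, 0.92]]
bin_left at [422.4 -13.6   0. ] tri [427.4 -13.4   0.7] ['top', 'side'] [[429.79, -14.0, 8.24, 0.98], [429.23, -13.54, 7.99, 0.95]]
bin_right at [443.1 326.9   0. ] tri  ['top'] [[448.33, 326.48, 0.07, 0.97]]
mat at [ 473.3 -349.1    0. ] tri [ 476.1 -350.9   -6.7] ['top', 'side'] [[477.18, -344.59, 4.9, 0.98], [476.38, -344.76, 5.06, 0.96]]
tray at [641.8  22.9   0. ] tri  ['top'] [[636.04, 23.06, 1.93, 0.69]]
jar at [568.8 156.4   4. ] tri [574.8 157.6   1.6] ['top', 'side'] [[575.11, 160.92, 0.0, 0.87], [575.83, 161.18, 0.0, 0.88]]
real	0m43.559s
user	0m27.389s
sys	0m11.706s
```

```bash
cat > c.py <<'E'
from h import *
F={n:grab(n) for n in('top','side')}
G={n:cv2.cvtColor(F[n]['frame'],cv2.COLOR_RGB2GRAY) for n in F}
for t,a,b,h in(('wide',(297,184),(243,228),134),('slim',(345,180),(256,182),154)):
    C={}
    for n,u in(('top',a),('side',b)):
        m=(G[n]<50).astype(np.uint8)
        k,l,s,c=cv2.connectedComponentsWithStats(m)
        i=l[u[1],u[0]];C[n]=c[i];print(t,n,'label',i,s[i].tolist(),c[i].round(1).tolist())
    p,e=tri(F['top'],C['top'],F['side'],C['side']);print(p.round(1),e.round(1))
    for n in F: print(n,atz(F[n],C[n],h-3).round(1))
print([proj(F['top'],(x,y,4)).round(1).tolist() for x,y in((579,71),(584,-28))])
E
python3 c.py
for i in 1 2; do python3 -m handwheel '[{"gripper":100,"travel":[0,0,0],"twist":0.118},{"gripper":100,"travel":[0,0,0],"twist":0.118},{"gripper":100,"travel":[0,0,0],"twist":0.118},{"gripper":100,"travel":[0,0,0],"twist":0.118},{"gripper":100,"travel":[0,0,0],"twist":0.118}]' 25; done
python3 -m handwheel '[{"gripper":100,"travel":[0,0,0],"twist":0.118},{"gripper":100,"travel":[0,0,0],"twist":0}]'
```

```text
wide top label 8 [282, 172, 29, 28, 582] [296.0, 185.6]
wide side label 0 [0, 0, 640, 480, 293978] [317.2, 240.6]
[517.4  72.9 129.8] 117.8
top [578.3  72.3 131. ]
side [456.5  96.1 131. ]
slim top label 7 [336, 169, 19, 22, 318] [344.9, 179.7]
slim side label 0 [0, 0, 640, 480, 293978] [317.2, 240.6]
[543.5 -23.7  53. ] 132.2
top [582.9 -27.  151. ]
side [451.6 120.1 151. ]
[[302.0, 201.1], [345.9, 198.1]]
time_s: 3.42
ee_pos: [154.4, 553.9, 404.8]
ee_rot: [180.0, -0.0, 130.3]
force: [0.1, -0.3, 0.1]
gripper_width: 91.3
time_s: 3.83
ee_pos: [154.4, 553.9, 404.8]
ee_rot: [180.0, -0.0, 96.5]
force: [0.3, -0.1, -0.9]
gripper_width: 91.2
time_s: 4.0
ee_pos: [154.4, 553.9, 404.8]
ee_rot: [180.0, -0.0, 90.0]
force: [0.5, 0.6, 0.1]
gripper_width: 91.2
```

```bash
for i in 1 2 3 4; do python3 -m handwheel '[{"gripper":100,"travel":[-0.0241,0.0213,0],"twist":0},{"gripper":100,"travel":[-0.0241,0.0213,0],"twist":0},{"gripper":100,"travel":[-0.0241,0.0213,0],"twist":0},{"gripper":100,"travel":[-0.0241,0.0213,0],"twist":0},{"gripper":100,"travel":[-0.0241,0.0213,0],"twist":0}]'|grep -E "time|pos|rot"; done
python3 -m handwheel '[{"gripper":100,"travel":[0,0,0],"twist":0}]'
python3 - <<'E'
from h import *
F={n:grab(n,n+'1') for n in('top','side')}
a=cv2.imread('pics/side1.png')[130:350,120:420];b=cv2.imread('pics/top1.png')[110:260,220:425]
cv2.imwrite('pics/c1.png',np.hstack([cv2.resize(b,(400,293)),cv2.resize(a,(400,293))]))
G=cv2.cvtColor(F['side']['frame'],cv2.COLOR_RGB2GRAY)
k,l,s,c=cv2.connectedComponentsWithStats((G<45).astype(np.uint8))
for i in range(1,k):
  if s[i][4]>80 and 220<c[i][0]<290: print(s[i].tolist(),c[i].round(1))
E
```

```text
time_s: 4.42
ee_pos: [261.6, 432.3, 404.8]
ee_rot: [180.0, -0.0, 90.3]
time_s: 4.83
ee_pos: [368.4, 311.7, 405.0]
ee_rot: [180.0, -0.0, 90.3]
time_s: 5.25
ee_pos: [475.0, 191.3, 404.9]
ee_rot: [180.0, -0.0, 90.2]
time_s: 5.67
ee_pos: [581.7, 70.9, 404.8]
ee_rot: [180.0, -0.0, 90.2]
time_s: 5.75
ee_pos: [583.9, 68.6, 404.3]
ee_rot: [179.9, 0.1, 90.0]
force: [0.3, 0.8, -0.6]
gripper_width: 91.3
[195, 33, 58, 21, 570] [225.4  45.5]
[160, 99, 140, 29, 829] [232.3 115. ]
[260, 132, 17, 15, 195] [267.6 138.7]
[244, 154, 24, 39, 223] [257.1 183.6]
[224, 224, 38, 19, 314] [242.8 235.3]
```

View pics/c1.png

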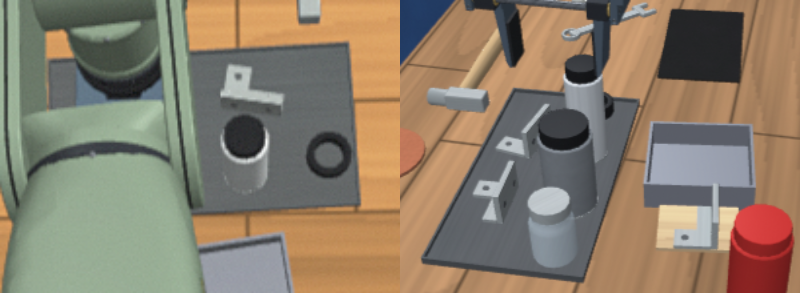

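```bash
python3 - <<'E'
from h import *
F={n:grab(n) for n in('top','side')}
print(tri(F['top'],(296,185.6),F['side'],(242.5,226)),tri(F['top'],(344.9,179.7),F['side'],(257,181)))
E
python3 -m handwheel '[{"gripper":100,"travel":[0,0,0.02],"twist":0},{"gripper":100,"travel":[0,0,0.02],"twist":0},{"gripper":100,"travel":[0,0,0.02],"twist":0},{"gripper":100,"travel":[0,0,0],"twist":0},{"gripper":100,"travel":[0,0,0],"twist":0}]' 25
```

```text
(array([581.18729981,  73.23244288, 123.28146081]), np.float64(1.1890457841482205)) (array([585.03810578, -27.0528195 , 143.06973115]), np.float64(0.2371985564225881))
time_s: 6.37
ee_pos: [580.1, 73.3, 344.4]
ee_rot: [-179.9, -0.0, 90.2]
force: [0.5, 0.3, 0.1]
gripper_width: 91.0
```

```bash
python3 -m handwheel '[{"gripper":100,"travel":[0,0,0.026],"twist":0},{"gripper":100,"travel":[0,0,0.026],"twist":0},{"gripper":100,"travel":[0,0,0.025],"twist":0},{"gripper":100,"travel":[0,0,0],"twist":0},{"gripper":100,"travel":[0,0,0],"twist":0}]' 25
for i in 1 2; do python3 -m handwheel '[{"gripper":40,"travel":[0,0,0],"twist":0},{"gripper":40,"travel":[0,0,0],"twist":0},{"gripper":40,"travel":[0,0,0],"twist":0},{"gripper":40,"travel":[0,0,0],"twist":0},{"gripper":40,"travel":[0,0,0],"twist":0}]' 25; done
```

```text
time_s: 6.78
ee_pos: [580.9, 72.8, 268.5]
ee_rot: [-180.0, -0.0, 90.1]
force: [0.2, 0.9, 1.1]
gripper_width: 91.0
time_s: 7.2
ee_pos: [581.5, 72.4, 269.1]
ee_rot: [179.8, -0.0, 90.1]
force: [1.2, -0.7, 3.3]
gripper_width: 65.0
time_s: 7.62
ee_pos: [581.5, 72.4, 269.1]
ee_rot: [179.8, -0.0, 90.1]
force: [1.8, 0.5, 6.7]
gripper_width: 65.0
```

```bash
python3 -m handwheel '[{"gripper":40,"travel":[0,0,-0.034],"twist":0},{"gripper":40,"travel":[0,0,-0.034],"twist":0},{"gripper":40,"travel":[0,0,-0.034],"twist":0},{"gripper":40,"travel":[0,0,-0.034],"twist":0},{"gripper":40,"travel":[0,0,-0.034],"twist":0}]' 25
for i in 1 2 3; do python3 -m handwheel '[{"gripper":40,"travel":[-0.0243,-0.0072,0],"twist":0},{"gripper":40,"travel":[-0.0243,-0.0072,0],"twist":0},{"gripper":40,"travel":[-0.0243,-0.0072,0],"twist":0},{"gripper":40,"travel":[-0.0243,-0.0072,0],"twist":0},{"gripper":40,"travel":[-0.0243,-0.0072,0],"twist":0}]'|grep -E "pos|rot|width"; done
python3 -m handwheel '[{"gripper":40,"travel":[0,0,0.028],"twist":0},{"gripper":40,"travel":[0,0,0.028],"twist":0},{"gripper":40,"travel":[0,0,0.028],"twist":0},{"gripper":40,"travel":[0,0,0.028],"twist":0},{"gripper":40,"travel":[0,0,0.028],"twist":0}]'
python3 -m handwheel '[{"gripper":40,"travel":[0,0,0.015],"twist":0},{"gripper":40,"travel":[0,0,0.010],"twist":0},{"gripper":40,"travel":[0,0,0],"twist":0},{"gripper":40,"travel":[0,0,0],"twist":0},{"gripper":40,"travel":[0,0,0],"twist":0}]'
python3 -c "
from h import *
grab('side','side2')
a=cv2.imread('pics/side2.png')[60:320,150:500];cv2.imwrite('pics/c2.png',cv2.resize(a,(700,520)))"
```

```text
time_s: 8.03
ee_pos: [580.2, 72.2, 438.1]
ee_rot: [-179.8, 0.0, 90.1]
force: [0.4, -0.6, -4.0]
gripper_width: 65.0
ee_pos: [544.0, -50.2, 436.5]
ee_rot: [-179.8, -0.0, 90.1]
gripper_width: 65.0
ee_pos: [508.2, -171.7, 436.5]
ee_rot: [-179.8, -0.1, 90.1]
gripper_width: 65.2
ee_pos: [472.3, -293.3, 436.4]
ee_rot: [-179.8, -0.1, 90.0]
gripper_width: 65.5
time_s: 9.7
ee_pos: [472.4, -292.0, 295.5]
ee_rot: [-179.9, -0.1, 90.0]
force: [-0.3, -0.3, -3.9]
gripper_width: 65.2
time_s: 10.12
ee_pos: [473.5, -292.5, 273.5]
ee_rot: [179.9, 0.0, 90.1]
force: [0.1, 0.0, -3.6]
gripper_width: 65.1
```

View pics/c2.png

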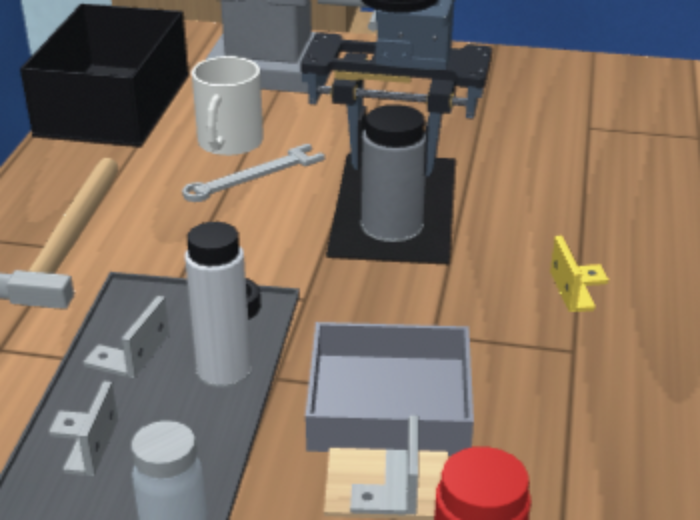

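```bash
python3 -m handwheel '[{"gripper":40,"travel":[0,0,0.002],"twist":0},{"gripper":40,"travel":[0,0,0.0015],"twist":0},{"gripper":40,"travel":[0,0,0],"twist":0}]'
python3 -m handwheel '[{"gripper":40,"travel":[0,0,0.001],"twist":0},{"gripper":40,"travel":[0,0,0],"twist":0},{"gripper":40,"travel":[0,0,0],"twist":0}]'
```

```text
time_s: 10.42
ee_pos: [473.1, -292.2, 269.3]
ee_rot: [180.0, 0.0, 90.1]
force: [-0.4, -0.7, -3.1]
gripper_width: 65.0
time_s: 10.67
ee_pos: [473.3, -292.3, 268.6]
ee_rot: [180.0, 0.0, 90.1]
force: [-0.2, 1.1, -0.5]
gripper_width: 65.1
```

```bash
python3 -m handwheel '[{"gripper":100,"travel":[0,0,0],"twist":0},{"gripper":100,"travel":[0,0,0],"twist":0},{"gripper":100,"travel":[0,0,0],"twist":0},{"gripper":100,"travel":[0,0,0],"twist":0},{"gripper":100,"travel":[0,0,0],"twist":0}]'
python3 -m handwheel '[{"gripper":100,"travel":[0,0,-0.03],"twist":0},{"gripper":100,"travel":[0,0,-0.03],"twist":0},{"gripper":100,"travel":[0,0,-0.03],"twist":0},{"gripper":100,"travel":[0,0,-0.03],"twist":0},{"gripper":100,"travel":[0,0,-0.03],"twist":0}]'
for i in 1 2; do python3 -m handwheel '[{"gripper":100,"travel":[0.02655,0.01117,0],"twist":0},{"gripper":100,"travel":[0.02655,0.01117,0],"twist":0},{"gripper":100,"travel":[0.02655,0.01117,0],"twist":0},{"gripper":100,"travel":[0.02655,0.01117,0],"twist":0},{"gripper":100,"travel":[0.02655,0.01117,0],"twist":0}]'|grep -E "pos|rot|width"; done
python3 -m handwheel '[{"gripper":100,"travel":[0,0,0],"twist":0},{"gripper":100,"travel":[0,0,0],"twist":0},{"gripper":100,"travel":[0,0,0.02],"twist":0},{"gripper":100,"travel":[0,0,0.02],"twist":0},{"gripper":100,"travel":[0,0,0.02],"twist":0}]'
python3 -m handwheel '[{"gripper":100,"travel":[0,0,0.02],"twist":0},{"gripper":100,"travel":[0,0,0.02],"twist":0},{"gripper":100,"travel":[0,0,0.02],"twist":0},{"gripper":100,"travel":[0,0,0.02],"twist":0},{"gripper":100,"travel":[0,0,0],"twist":0}]'
for i in 1 2; do python3 -m handwheel '[{"gripper":20,"travel":[0,0,0],"twist":0},{"gripper":20,"travel":[0,0,0],"twist":0},{"gripper":20,"travel":[0,0,0],"twist":0},{"gripper":20,"travel":[0,0,0],"twist":0},{"gripper":20,"travel":[0,0,0],"twist":0}]' 25; done
```

```text
time_s: 11.08
ee_pos: [473.3, -292.3, 268.3]
ee_rot: [180.0, 0.0, 90.1]
force: [-1.0, 1.4, 0.3]
gripper_width: 90.8
time_s: 11.5
ee_pos: [473.0, -292.2, 419.7]
ee_rot: [180.0, -0.0, 90.1]
force: [0.2, -0.8, -0.3]
gripper_width: 91.0
ee_pos: [529.1, -158.3, 418.4]
ee_rot: [180.0, -0.0, 90.0]
gripper_width: 91.0
ee_pos: [585.0, -25.3, 418.3]
ee_rot: [180.0, -0.0, 90.1]
gripper_width: 91.3
time_s: 12.75
ee_pos: [584.2, -27.7, 357.9]
ee_rot: [179.9, 0.0, 90.0]
force: [0.4, -0.0, 0.7]
gripper_width: 90.9
time_s: 13.17
ee_pos: [582.9, -27.8, 274.5]
ee_rot: [-179.5, -0.0, 90.0]
force: [-0.5, 0.2, 0.1]
gripper_width: 91.6
time_s: 13.58
ee_pos: [584.8, -26.8, 279.3]
ee_rot: [179.9, 0.0, 90.1]
force: [-0.2, -0.9, 0.2]
gripper_width: 61.0
time_s: 14.0
ee_pos: [584.9, -26.7, 278.8]
ee_rot: [179.9, 0.0, 90.1]
force: [0.2, -0.1, 4.8]
gripper_width: 49.8
```

```bash
python3 -m handwheel '[{"gripper":20,"travel":[0,0,-0.032],"twist":0},{"gripper":20,"travel":[0,0,-0.032],"twist":0},{"gripper":20,"travel":[0,0,-0.032],"twist":0},{"gripper":20,"travel":[0,0,-0.032],"twist":0},{"gripper":20,"travel":[0,0,-0.032],"twist":0}]' 25
for i in 1 2 3; do python3 -m handwheel '[{"gripper":20,"travel":[-0.0246,-0.00685,0],"twist":0},{"gripper":20,"travel":[-0.0246,-0.00685,0],"twist":0},{"gripper":20,"travel":[-0.0246,-0.00685,0],"twist":0},{"gripper":20,"travel":[-0.0246,-0.00685,0],"twist":0},{"gripper":20,"travel":[-0.0246,-0.00685,0],"twist":0}]'|grep -E "pos|rot|width"; done
python3 -m handwheel '[{"gripper":20,"travel":[0,0,0],"twist":0},{"gripper":20,"travel":[0,0,0.032],"twist":0},{"gripper":20,"travel":[0,0,0.032],"twist":0},{"gripper":20,"travel":[0,0,0.032],"twist":0},{"gripper":20,"travel":[0,0,0.032],"twist":0}]'
python3 -m handwheel '[{"gripper":20,"travel":[0,0,0.020],"twist":0},{"gripper":20,"travel":[0,0,0.008],"twist":0},{"gripper":20,"travel":[0,0,0.003],"twist":0},{"gripper":20,"travel":[0,0,0],"twist":0},{"gripper":20,"travel":[0,0,0],"twist":0}]'
python3 -m handwheel '[{"gripper":20,"travel":[0,0,0.001],"twist":0},{"gripper":20,"travel":[0,0,0],"twist":0},{"gripper":20,"travel":[0,0,0],"twist":0}]'
```

```text
time_s: 14.42
ee_pos: [584.2, -26.6, 438.5]
ee_rot: [-179.8, -0.0, 90.1]
force: [0.9, -0.9, -3.4]
gripper_width: 49.7
ee_pos: [549.8, -150.6, 437.0]
ee_rot: [-179.8, -0.1, 90.1]
gripper_width: 49.6
ee_pos: [515.7, -273.8, 436.9]
ee_rot: [-179.9, -0.1, 90.1]
gripper_width: 49.6
ee_pos: [481.6, -396.8, 436.8]
ee_rot: [-179.9, -0.1, 90.1]
gripper_width: 49.5
time_s: 16.08
ee_pos: [481.9, -395.0, 308.0]
ee_rot: [-179.9, -0.1, 90.1]
force: [0.4, 0.2, -2.0]
gripper_width: 50.0
time_s: 16.5
ee_pos: [482.5, -395.6, 279.5]
ee_rot: [180.0, 0.0, 90.1]
force: [0.3, -0.6, -2.6]
gripper_width: 49.8
time_s: 16.75
ee_pos: [482.4, -395.7, 278.4]
ee_rot: [180.0, 0.0, 90.1]
force: [-0.3, -0.8, -2.4]
gripper_width: 49.5
```

```bash
python3 -m handwheel '[{"gripper":20,"travel":[0,0,0.001],"twist":0},{"gripper":20,"travel":[0,0,0],"twist":0},{"gripper":100,"travel":[0,0,0],"twist":0},{"gripper":100,"travel":[0,0,0],"twist":0},{"gripper":100,"travel":[0,0,0],"twist":0}]'
python3 -m handwheel '[{"gripper":100,"travel":[0,0,0],"twist":0},{"gripper":100,"travel":[0,0,0],"twist":0},{"gripper":100,"travel":[0,0,-0.03],"twist":0},{"gripper":100,"travel":[0,0,-0.04],"twist":0},{"gripper":100,"travel":[0,0,-0.04],"twist":0}]'
python3 -m handwheel '[{"gripper":100,"travel":[0,0,-0.04],"twist":0},{"gripper":100,"travel":[0,0,-0.01],"twist":0}]'
cat > b.py <<'E'
from h import *
F={n:grab(n,n+'3') for n in('top','side')}
for t,u,v,p,w in(('bracket_left',(346,160),(205,237),(660,-34),-.15),('bracket_right',(295,160),(193,275),(660,93),.05)):
    V=[]
    for n,q in(('top',u),('side',v)):
        L=[r for r in env.trace(n,t) if np.hypot(*(np.array(r['uv'])-q))<25]
        if L: V.append((F[n],L[0]['pixels'])); print(t,n,np.round(fit(V[-1:],M[t],*p,4,w),2))
    if len(V)>1: print('both',np.round(fit(V,M[t],*p,4,w),2))
for t in('wide_can','slim_can'):
    for n in F: print(t,n,[(atz(F[n],r['uv'],4)[:2].round(0).tolist(),round(r['confidence'],2)) for r in env.pinpoint(n,t)[:3]])
a=cv2.imread('pics/top3.png')[130:220,230:420];b=cv2.imread('pics/side3.png')[60:320,150:500]
cv2.imwrite('pics/c3.png',np.vstack([cv2.resize(a,(600,284)),cv2.resize(b,(425,316))[:,:].copy() if 0 else cv2.copyMakeBorder(cv2.resize(b,(425,316)),0,0,0,175,cv2.BORDER_CONSTANT)]))
E
python3 b.py
```

```text
time_s: 17.17
ee_pos: [482.3, -395.9, 277.2]
ee_rot: [180.0, 0.0, 90.1]
force: [-0.2, 0.2, 0.7]
gripper_width: 66.8
time_s: 17.58
ee_pos: [482.1, -395.6, 387.2]
ee_rot: [-179.9, -0.1, 90.1]
force: [1.0, -1.1, -0.4]
gripper_width: 91.0
time_s: 17.75
ee_pos: [482.6, -396.1, 444.7]
ee_rot: [179.5, 0.5, 90.1]
force: [0.5, -0.7, 0.8]
gripper_width: 91.1
bracket_left top [660.98 -34.92  -9.03   0.94]
bracket_left side [660.28 -32.95  -9.88   0.95]
both [660.72 -34.24  -9.38   0.94]
bracket_right top [660.52  92.71   3.08   0.92]
bracket_right side [660.65  93.05   4.15   0.91]
both [660.65  92.68   3.32   0.91]
wide_can top [([475.0, -292.0], 0.82), ([341.0, 186.0], 0.6), ([425.0, -9.0], 0.28)]
wide_can side [([333.0, 197.0], 0.94), ([473.0, -284.0], 0.58)]
slim_can top [([479.0, -396.0], 0.8)]
slim_can side [([656.0, 98.0], 0.72)]
```

View pics/c3.png

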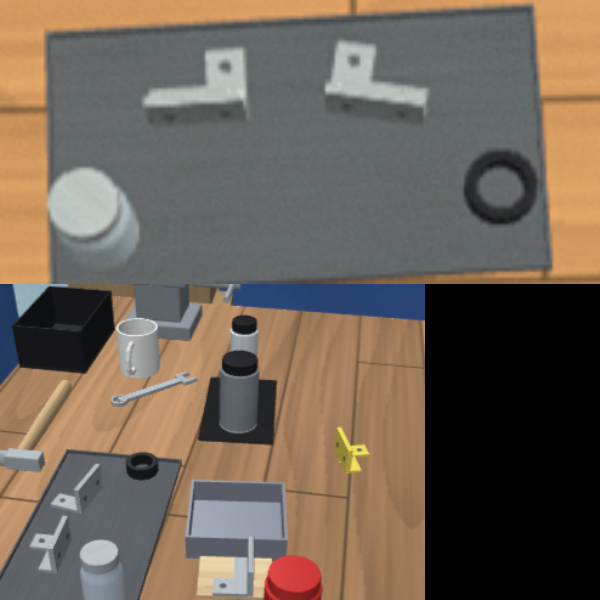

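```bash
for i in 1 2 3; do python3 -m handwheel '[{"gripper":70,"travel":[0.0302,0.01493,0],"twist":0},{"gripper":70,"travel":[0.0302,0.01493,0],"twist":0},{"gripper":70,"travel":[0.0302,0.01493,0],"twist":0},{"gripper":70,"travel":[0.0302,0.01493,0],"twist":0}]'|grep -E "pos|rot|width"; done
python3 -m handwheel '[{"gripper":70,"travel":[0,0,0],"twist":0.082},{"gripper":70,"travel":[0,0,0],"twist":0.082},{"gripper":70,"travel":[0,0,0.03],"twist":0},{"gripper":70,"travel":[0,0,0.03],"twist":0},{"gripper":70,"travel":[0,0,0.03],"twist":0}]'
python3 -m handwheel '[{"gripper":70,"travel":[0,0,0.03],"twist":0},{"gripper":70,"travel":[0,0,0.03],"twist":0},{"gripper":70,"travel":[0,0,0.02],"twist":0},{"gripper":70,"travel":[0,0,0],"twist":0},{"gripper":70,"travel":[0,0,0],"twist":0}]'
python3 - <<'E'
from h import *
grab('side','side4')
a=cv2.imread('pics/side4.png')[130:340,100:380];cv2.imwrite('pics/c4.png',cv2.resize(a,(640,480)))
E
```

```text
ee_pos: [542.2, -273.9, 436.5]
ee_rot: [-180.0, -0.0, 90.0]
gripper_width: 67.4
ee_pos: [602.0, -152.5, 436.7]
ee_rot: [-180.0, -0.0, 90.1]
gripper_width: 63.8
ee_pos: [661.6, -31.6, 436.6]
ee_rot: [-179.9, -0.0, 90.1]
gripper_width: 64.2
time_s: 19.67
ee_pos: [661.0, -33.0, 346.1]
ee_rot: [180.0, -0.0, 80.7]
force: [0.5, -0.5, 0.2]
gripper_width: 64.1
time_s: 20.08
ee_pos: [661.0, -33.2, 266.0]
ee_rot: [-179.8, 0.0, 80.7]
force: [0.4, 0.0, 0.7]
gripper_width: 63.9
```

View pics/c4.png

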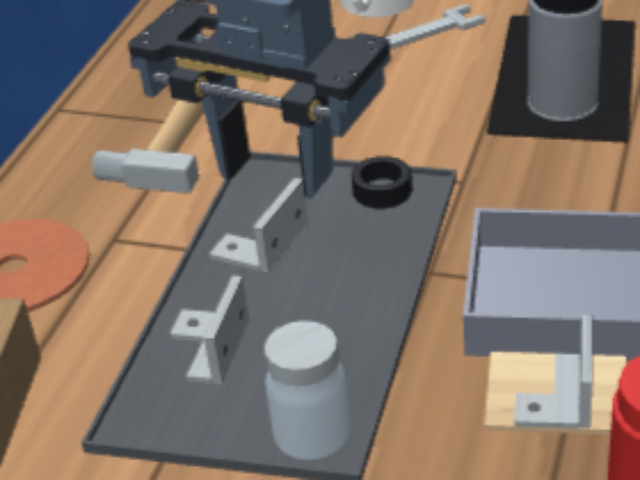

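```bash
python3 -m handwheel '[{"gripper":70,"travel":[0,0,0.02],"twist":0},{"gripper":70,"travel":[0,0,0.02],"twist":0},{"gripper":70,"travel":[0,0,0.016],"twist":0},{"gripper":70,"travel":[0,0,0],"twist":0},{"gripper":70,"travel":[0,0,0],"twist":0}]'
for i in 1 2 3; do python3 -m handwheel '[{"gripper":0,"travel":[0,0,0],"twist":0},{"gripper":0,"travel":[0,0,0],"twist":0},{"gripper":0,"travel":[0,0,0],"twist":0},{"gripper":0,"travel":[0,0,0],"twist":0},{"gripper":0,"travel":[0,0,0],"twist":0}]' 35; done
```

```text
time_s: 20.55
ee_pos: [661.6, -33.2, 212.6]
ee_rot: [179.9, -0.0, 80.7]
force: [-0.4, 0.2, 0.5]
gripper_width: 64.0
time_s: 20.97
ee_pos: [661.2, -33.2, 211.9]
ee_rot: [179.9, -0.0, 80.7]
force: [-0.2, -0.5, 0.2]
gripper_width: 33.5
time_s: 21.38
ee_pos: [661.4, -33.2, 211.4]
ee_rot: [179.9, -0.0, 80.7]
force: [1.7, -0.9, -0.1]
gripper_width: 7.8
time_s: 21.8
ee_pos: [661.2, -33.2, 211.3]
ee_rot: [180.0, -0.0, 80.7]
force: [2.4, -1.0, 1.5]
gripper_width: 7.8
```

```bash
python3 -m handwheel '[{"gripper":0,"travel":[0,0,-0.02],"twist":0},{"gripper":0,"travel":[0,0,-0.03],"twist":0},{"gripper":0,"travel":[0,0,-0.03],"twist":0},{"gripper":0,"travel":[0,0,-0.03],"twist":0},{"gripper":0,"travel":[0,0,-0.02],"twist":0}]' 35
python3 -m handwheel '[{"gripper":0,"travel":[0,0,0],"twist":-0.082},{"gripper":0,"travel":[0,0,0],"twist":-0.082}]'
for i in 1 2; do python3 -m handwheel '[{"gripper":0,"travel":[0.00177,-0.0251,0],"twist":0},{"gripper":0,"travel":[0.00177,-0.0251,0],"twist":0},{"gripper":0,"travel":[0.00177,-0.0251,0],"twist":0},{"gripper":0,"travel":[0.00177,-0.0251,0],"twist":0},{"gripper":0,"travel":[0.00177,-0.0251,0],"twist":0}]'|grep -E "pos|rot|width"; done
python3 -m handwheel '[{"gripper":0,"travel":[0,0,0],"twist":-0.07},{"gripper":0,"travel":[0,0,0],"twist":-0.07},{"gripper":0,"travel":[0,0,0.02],"twist":0},{"gripper":0,"travel":[0,0,0.02],"twist":0},{"gripper":0,"travel":[0,0,0],"twist":0}]'
python3 - <<'E'
from h import *
grab('side','side5')
a=cv2.imread('pics/side5.png')[130:370,230:500];cv2.imwrite('pics/c5.png',cv2.resize(a,(540,480)))
E
```

```text
time_s: 22.22
ee_pos: [660.7, -33.1, 343.4]
ee_rot: [180.0, -0.0, 80.7]
force: [0.4, -0.5, -2.6]
gripper_width: 7.8
time_s: 22.38
ee_pos: [660.6, -33.1, 342.4]
ee_rot: [180.0, -0.0, 90.3]
force: [0.0, 1.1, -2.9]
gripper_width: 7.8
ee_pos: [533.5, -24.3, 340.1]
ee_rot: [-179.8, -0.0, 90.1]
gripper_width: 7.9
ee_pos: [407.9, -15.6, 340.4]
ee_rot: [-179.8, -0.0, 90.1]
gripper_width: 7.8
time_s: 23.63
ee_pos: [407.7, -15.6, 298.1]
ee_rot: [-179.4, -0.1, 98.1]
force: [-0.6, 0.5, -3.8]
gripper_width: 8.2
```

View pics/c5.png

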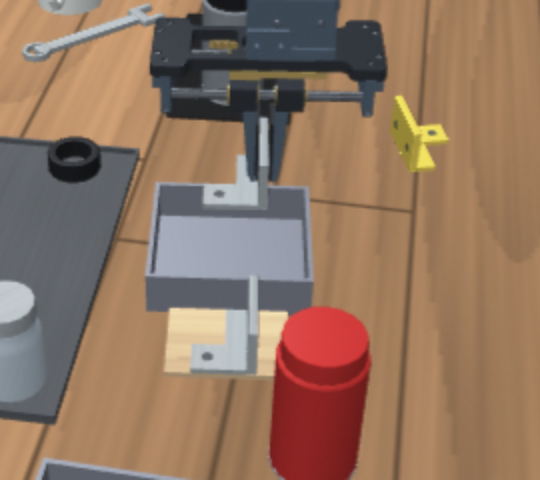

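```bash
python3 -m handwheel '[{"gripper":0,"travel":[0,0,0.025],"twist":0},{"gripper":0,"travel":[0,0,0.025],"twist":0},{"gripper":0,"travel":[0,0,0.02],"twist":0},{"gripper":0,"travel":[0,0,0.01],"twist":0},{"gripper":0,"travel":[0,0,0.005],"twist":0}]'
python3 -m handwheel '[{"gripper":0,"travel":[0,0,0.002],"twist":0},{"gripper":0,"travel":[0,0,0],"twist":0},{"gripper":0,"travel":[0,0,0],"twist":0}]'
python3 -m handwheel '[{"gripper":0,"travel":[0,0,0.0015],"twist":0},{"gripper":0,"travel":[0,0,0],"twist":0},{"gripper":0,"travel":[0,0,0],"twist":0}]'
python3 -m handwheel '[{"gripper":0,"travel":[0,0,0.001],"twist":0},{"gripper":0,"travel":[0,0,0],"twist":0},{"gripper":0,"travel":[0,0,0],"twist":0}]'
```

```text
time_s: 24.1
ee_pos: [409.8, -15.7, 215.5]
ee_rot: [-179.9, -0.0, 98.1]
force: [-0.3, 0.9, -3.5]
gripper_width: 8.0
time_s: 24.35
ee_pos: [410.6, -15.8, 215.1]
ee_rot: [179.9, 0.0, 98.1]
force: [0.2, 0.2, -2.3]
gripper_width: 7.7
time_s: 24.6
ee_pos: [410.1, -15.8, 213.1]
ee_rot: [180.0, 0.0, 98.1]
force: [0.6, -0.3, -2.7]
gripper_width: 8.1
time_s: 24.85
ee_pos: [410.0, -15.7, 211.8]
ee_rot: [180.0, -0.0, 98.1]
force: [-0.2, -0.3, -2.6]
gripper_width: 7.7
```

```bash
python3 -m handwheel '[{"gripper":0,"travel":[0,0,0.001],"twist":0},{"gripper":0,"travel":[0,0,0],"twist":0},{"gripper":30,"travel":[0,0,0],"twist":0},{"gripper":30,"travel":[0,0,0],"twist":0},{"gripper":30,"travel":[0,0,0],"twist":0}]'
python3 -m handwheel '[{"gripper":30,"travel":[0,0,0],"twist":0},{"gripper":30,"travel":[0,0,0],"twist":0},{"gripper":30,"travel":[0,0,-0.02],"twist":0},{"gripper":30,"travel":[0,0,-0.03],"twist":0},{"gripper":30,"travel":[0,0,-0.04],"twist":0}]'
python3 -m handwheel '[{"gripper":70,"travel":[0,0,-0.04],"twist":0},{"gripper":70,"travel":[0,0,-0.03],"twist":0},{"gripper":70,"travel":[0,0,0],"twist":0.07},{"gripper":70,"travel":[0,0,0],"twist":0.07}]'
for i in 1 2; do python3 -m handwheel '[{"gripper":70,"travel":[0.01043,0.02512,0],"twist":0},{"gripper":70,"travel":[0.01043,0.02512,0],"twist":0},{"gripper":70,"travel":[0.01043,0.02512,0],"twist":0},{"gripper":70,"travel":[0.01043,0.02512,0],"twist":0},{"gripper":70,"travel":[0.01043,0.02512,0],"twist":0}]'|grep -E "pos|rot|width"; done
python3 -m handwheel '[{"gripper":70,"travel":[0,0,0],"twist":-0.058},{"gripper":70,"travel":[0,0,0.03],"twist":0},{"gripper":70,"travel":[0,0,0.03],"twist":0},{"gripper":70,"travel":[0,0,0.02],"twist":0},{"gripper":70,"travel":[0,0,0],"twist":0}]'
python3 - <<'E'
from h import *
grab('side','side6')
a=cv2.imread('pics/side6.png')[130:370,120:440];cv2.imwrite('pics/c6.png',cv2.resize(a,(640,480)))
E
```

```text
time_s: 25.27
ee_pos: [410.2, -15.7, 210.8]
ee_rot: [180.0, 0.0, 98.1]
force: [0.2, 0.3, 0.4]
gripper_width: 25.0
time_s: 25.68
ee_pos: [409.1, -15.7, 300.0]
ee_rot: [-179.6, -0.1, 98.1]
force: [0.7, -0.9, 0.7]
gripper_width: 27.3
time_s: 26.02
ee_pos: [410.3, -15.8, 373.0]
ee_rot: [179.7, 0.0, 89.9]
force: [-0.7, -0.7, -0.6]
gripper_width: 51.1
ee_pos: [536.6, 37.1, 370.5]
ee_rot: [-180.0, -0.0, 90.1]
gripper_width: 63.6
ee_pos: [662.3, 89.4, 370.2]
ee_rot: [-180.0, 0.0, 90.1]
gripper_width: 63.7
time_s: 27.27
ee_pos: [659.7, 88.7, 285.2]
ee_rot: [-179.4, 0.0, 93.4]
force: [-0.5, -0.3, -0.8]
gripper_width: 63.7
```

View pics/c6.png

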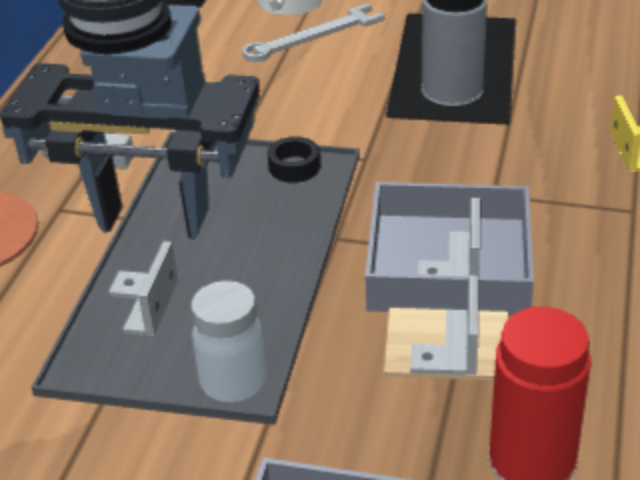

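```bash
python3 -m handwheel '[{"gripper":70,"travel":[0,0,0.025],"twist":0},{"gripper":70,"travel":[0,0,0.025],"twist":0},{"gripper":70,"travel":[0,0,0.02],"twist":0},{"gripper":70,"travel":[0,0,0.01],"twist":0},{"gripper":70,"travel":[0,0,0],"twist":0}]'
for i in 1 2 3; do python3 -m handwheel '[{"gripper":0,"travel":[0,0,0],"twist":0},{"gripper":0,"travel":[0,0,0],"twist":0},{"gripper":0,"travel":[0,0,0],"twist":0},{"gripper":0,"travel":[0,0,0],"twist":0},{"gripper":0,"travel":[0,0,0],"twist":0}]' 35; done
```

```text
time_s: 27.73
ee_pos: [661.0, 88.8, 209.8]
ee_rot: [-179.9, 0.0, 93.4]
force: [-1.7, -0.9, -0.1]
gripper_width: 63.8
time_s: 28.15
ee_pos: [661.4, 88.8, 211.8]
ee_rot: [179.9, -0.0, 93.4]
force: [0.1, 0.5, 0.2]
gripper_width: 33.4
time_s: 28.57
ee_pos: [661.3, 88.8, 210.8]
ee_rot: [180.0, -0.0, 93.4]
force: [0.6, 0.3, 1.2]
gripper_width: 7.7
time_s: 28.98
ee_pos: [661.3, 88.8, 210.8]
ee_rot: [180.0, -0.0, 93.4]
force: [1.4, -0.1, -0.1]
gripper_width: 7.5
```

```bash
python3 -m handwheel '[{"gripper":0,"travel":[0,0,-0.02],"twist":0},{"gripper":0,"travel":[0,0,-0.035],"twist":0},{"gripper":0,"travel":[0,0,-0.035],"twist":0},{"gripper":0,"travel":[0,0,-0.035],"twist":0},{"gripper":0,"travel":[0,0,-0.025],"twist":0}]' 35
python3 -m handwheel '[{"gripper":0,"travel":[0,0,0],"twist":0.058}]'
for i in 1 2; do python3 -m handwheel '[{"gripper":0,"travel":[0.02338,-0.02326,0],"twist":0},{"gripper":0,"travel":[0.02338,-0.02326,0],"twist":0},{"gripper":0,"travel":[0.02338,-0.02326,0],"twist":0},{"gripper":0,"travel":[0.02338,-0.02326,0],"twist":0},{"gripper":0,"travel":[0.02338,-0.02326,0],"twist":0}]'|grep -E "pos|rot|width"; done
python3 -m handwheel '[{"gripper":0,"travel":[0,0,0],"twist":0},{"gripper":0,"travel":[0,0,0.02],"twist":0},{"gripper":0,"travel":[0,0,0.03],"twist":0},{"gripper":0,"travel":[0,0,0.01],"twist":0},{"gripper":0,"travel":[0,0,0],"twist":0}]'
python3 - <<'E'
from h import *
grab('side','side7');grab('top','top7')
a=cv2.imread('pics/side7.png')[200:480,140:420];b=cv2.imread('pics/top7.png')[200:340,100:240]
cv2.imwrite('pics/c7.png',np.hstack([cv2.resize(a,(400,400)),cv2.resize(b,(400,400))]))
E
```

```text
time_s: 29.4
ee_pos: [660.9, 88.8, 363.4]
ee_rot: [179.9, -0.0, 93.4]
force: [0.4, 0.2, -1.5]
gripper_width: 7.7
time_s: 29.48
ee_pos: [661.8, 88.9, 367.1]
ee_rot: [179.4, -0.1, 90.0]
force: [1.4, -0.2, -1.5]
gripper_width: 7.5
ee_pos: [543.0, 206.2, 359.9]
ee_rot: [-179.8, 0.0, 90.0]
gripper_width: 8.0
ee_pos: [426.5, 322.9, 360.1]
ee_rot: [-179.9, 0.1, 90.1]
gripper_width: 7.8
time_s: 30.73
ee_pos: [427.3, 321.4, 297.7]
ee_rot: [-179.6, 0.3, 90.1]
force: [-0.5, -0.1, -2.6]
gripper_width: 7.6
```

View pics/c7.png

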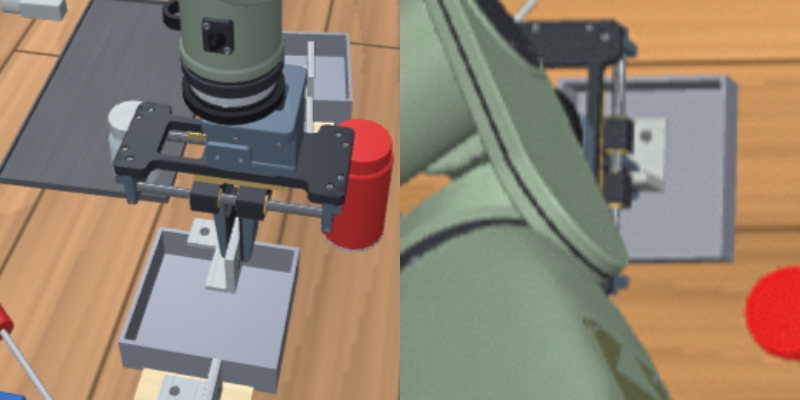

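```bash
python3 -m handwheel '[{"gripper":0,"travel":[0,0,0.025],"twist":0},{"gripper":0,"travel":[0,0,0.025],"twist":0},{"gripper":0,"travel":[0,0,0.02],"twist":0},{"gripper":0,"travel":[0,0,0.01],"twist":0},{"gripper":0,"travel":[0,0,0.005],"twist":0}]'
python3 -m handwheel '[{"gripper":0,"travel":[0,0,0.002],"twist":0},{"gripper":0,"travel":[0,0,0],"twist":0},{"gripper":0,"travel":[0,0,0],"twist":0}]'
python3 -m handwheel '[{"gripper":0,"travel":[0,0,0.0015],"twist":0},{"gripper":0,"travel":[0,0,0],"twist":0},{"gripper":0,"travel":[0,0,0],"twist":0}]'
python3 -m handwheel '[{"gripper":0,"travel":[0,0,0.001],"twist":0},{"gripper":0,"travel":[0,0,0],"twist":0},{"gripper":0,"travel":[0,0,0],"twist":0}]'
python3 -m handwheel '[{"gripper":0,"travel":[0,0,0.0005],"twist":0},{"gripper":0,"travel":[0,0,0],"twist":0},{"gripper":0,"travel":[0,0,0],"twist":0}]'
```

```text
time_s: 31.25
ee_pos: [428.7, 322.3, 215.5]
ee_rot: [-180.0, 0.0, 90.0]
force: [0.4, 0.1, -2.2]
gripper_width: 7.4
time_s: 31.5
ee_pos: [428.9, 322.7, 215.0]
ee_rot: [179.9, -0.1, 90.1]
force: [0.3, 0.2, -2.7]
gripper_width: 7.7
time_s: 31.75
ee_pos: [428.4, 322.4, 212.8]
ee_rot: [180.0, -0.0, 90.1]
force: [-0.0, 0.9, -3.1]
gripper_width: 7.7
time_s: 32.0
ee_pos: [428.3, 322.4, 211.3]
ee_rot: [-180.0, -0.0, 90.1]
force: [0.4, -0.4, -1.9]
gripper_width: 7.4
time_s: 32.25
ee_pos: [428.4, 322.4, 210.8]
ee_rot: [180.0, -0.0, 90.1]
force: [0.0, -0.4, -1.8]
gripper_width: 7.8
```

```bash
python3 -m handwheel '[{"gripper":0,"travel":[0,0,0.0005],"twist":0},{"gripper":0,"travel":[0,0,0],"twist":0},{"gripper":30,"travel":[0,0,0],"twist":0},{"gripper":30,"travel":[0,0,0],"twist":0},{"gripper":30,"travel":[0,0,0],"twist":0}]'
python3 -m handwheel '[{"gripper":30,"travel":[0,0,0],"twist":0},{"gripper":30,"travel":[0,0,0],"twist":0},{"gripper":30,"travel":[0,0,-0.02],"twist":0},{"gripper":30,"travel":[0,0,-0.04],"twist":0},{"gripper":30,"travel":[0,0,-0.04],"twist":0}]'
python3 -m handwheel '[{"gripper":100,"travel":[0,0,-0.04],"twist":0},{"gripper":100,"travel":[0,0,-0.04],"twist":0},{"gripper":100,"travel":[0,0,-0.02],"twist":0}]'
for i in 1 2 3 4; do python3 -m handwheel '[{"gripper":100,"travel":[-0.03073,0.00221,0],"twist":0},{"gripper":100,"travel":[-0.03073,0.00221,0],"twist":0},{"gripper":100,"travel":[-0.03073,0.00221,0],"twist":0},{"gripper":100,"travel":[-0.03073,0.00221,0],"twist":0},{"gripper":100,"travel":[-0.03073,0.00221,0],"twist":0}]'|grep -E "pos|rot|width"; done
python3 -m handwheel '[{"gripper":100,"travel":[0,0,0],"twist":0},{"gripper":100,"travel":[0,0,0],"twist":0},{"gripper":100,"travel":[0,0,0],"twist":0}]'
cat > v.py <<'E'
from h import *
F={n:grab(n,n+'8') for n in('top','side')}
for t,p in(('bracket_left',(410,-16)),('bracket_right',(428,326))):
  for n in F:
    L=[r for r in env.trace(n,t) if np.hypot(*(np.array(r['uv'])-proj(F[n],(*p,15))))<20]
    if L: print(t,n,np.round(fit([(F[n],L[0]['pixels'])],M[t],*p,4,.1),2))
a=cv2.imread('pics/side8.png')[200:480,200:480];b=cv2.imread('pics/top8.png')[200:320,110:400]
cv2.imwrite('pics/c8.png',np.hstack([cv2.resize(a,(300,300)),cv2.resize(b,(500,300))]))
E
python3 v.py
```

```text
time_s: 32.67
ee_pos: [428.4, 322.5, 210.2]
ee_rot: [180.0, -0.0, 90.1]
force: [1.3, 0.5, -0.8]
gripper_width: 24.9
time_s: 33.08
ee_pos: [427.9, 322.1, 310.1]
ee_rot: [-179.8, 0.1, 90.1]
force: [0.8, 0.5, 0.0]
gripper_width: 27.2
time_s: 33.33
ee_pos: [428.6, 322.6, 415.6]
ee_rot: [179.6, -0.3, 90.1]
force: [-0.0, 0.8, 0.2]
gripper_width: 44.5
ee_pos: [439.2, 167.4, 410.2]
ee_rot: [180.0, -0.0, 90.1]
gripper_width: 77.9
ee_pos: [450.4, 13.6, 410.3]
ee_rot: [180.0, -0.0, 90.1]
gripper_width: 90.9
ee_pos: [461.6, -140.1, 410.2]
ee_rot: [180.0, -0.0, 90.0]
gripper_width: 91.5
ee_pos: [472.9, -293.8, 410.1]
ee_rot: [-180.0, -0.0, 90.0]
gripper_width: 91.2
time_s: 35.25
ee_pos: [472.9, -291.8, 409.8]
ee_rot: [-180.0, -0.1, 90.0]
force: [0.1, 0.5, 0.1]
gripper_width: 91.4
bracket_left top [409.02 -17.34   8.17   0.93]
bracket_left side [409.76 -26.18   7.72   0.78]
bracket_right top [ 4.2661e+02  3.2593e+02 -2.7000e-01  9.5000e-01]
bracket_right side [ 4.269e+02  3.269e+02 -9.000e-02  9.600e-01]
```

View pics/c8.png

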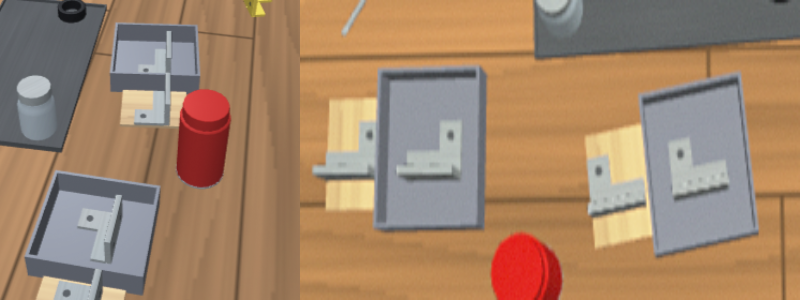

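```bash
python3 -m handwheel '[{"gripper":100,"travel":[0,0,0.03],"twist":0},{"gripper":100,"travel":[0,0,0.035],"twist":0},{"gripper":100,"travel":[0,0,0.035],"twist":0},{"gripper":100,"travel":[0,0,0.03],"twist":0},{"gripper":100,"travel":[0,0,0.011],"twist":0}]'
for i in 1 2; do python3 -m handwheel '[{"gripper":40,"travel":[0,0,0],"twist":0},{"gripper":40,"travel":[0,0,0],"twist":0},{"gripper":40,"travel":[0,0,0],"twist":0},{"gripper":40,"travel":[0,0,0],"twist":0},{"gripper":40,"travel":[0,0,0],"twist":0}]' 25; done
python3 -m handwheel '[{"gripper":40,"travel":[0,0,-0.02],"twist":0},{"gripper":40,"travel":[0,0,-0.025],"twist":0},{"gripper":40,"travel":[0,0,-0.025],"twist":0},{"gripper":40,"travel":[0,0,-0.025],"twist":0},{"gripper":40,"travel":[0,0,-0.025],"twist":0}]' 25
for i in 1 2 3; do python3 -m handwheel '[{"gripper":40,"travel":[0.0243,0.0072,0],"twist":0},{"gripper":40,"travel":[0.0243,0.0072,0],"twist":0},{"gripper":40,"travel":[0.0243,0.0072,0],"twist":0},{"gripper":40,"travel":[0.0243,0.0072,0],"twist":0},{"gripper":40,"travel":[0.0243,0.0072,0],"twist":0}]'|grep -E "pos|rot|width"; done
python3 -m handwheel '[{"gripper":40,"travel":[0,0,0],"twist":0},{"gripper":40,"travel":[0,0,0],"twist":0},{"gripper":40,"travel":[0,0,0.025],"twist":0},{"gripper":40,"travel":[0,0,0.025],"twist":0},{"gripper":40,"travel":[0,0,0.025],"twist":0}]'
python3 -m handwheel '[{"gripper":40,"travel":[0,0,0.025],"twist":0},{"gripper":40,"travel":[0,0,0.010],"twist":0},{"gripper":40,"travel":[0,0,0.005],"twist":0},{"gripper":40,"travel":[0,0,0],"twist":0},{"gripper":40,"travel":[0,0,0],"twist":0}]'
```

```text
time_s: 35.97
ee_pos: [471.9, -290.8, 265.1]
ee_rot: [-179.6, -0.2, 90.1]
force: [-0.5, 0.7, -0.2]
gripper_width: 91.0
time_s: 36.38
ee_pos: [473.5, -292.4, 270.8]
ee_rot: [179.8, 0.1, 90.1]
force: [-0.1, 0.5, 1.5]
gripper_width: 65.5
time_s: 36.8
ee_pos: [473.5, -292.4, 270.8]
ee_rot: [179.8, 0.1, 90.1]
force: [-0.4, -0.7, 6.2]
gripper_width: 65.1
time_s: 37.22
ee_pos: [472.7, -291.9, 389.8]
ee_rot: [-179.9, -0.1, 90.1]
force: [0.9, 0.4, -3.9]
gripper_width: 65.2
ee_pos: [508.8, -169.5, 388.6]
ee_rot: [-179.9, -0.0, 90.0]
gripper_width: 65.3
ee_pos: [544.7, -47.8, 388.6]
ee_rot: [-179.9, -0.0, 90.1]
gripper_width: 65.3
ee_pos: [580.6, 73.7, 388.5]
ee_rot: [-179.9, 0.0, 90.1]
gripper_width: 65.6
time_s: 38.88
ee_pos: [580.2, 71.4, 313.5]
ee_rot: [180.0, 0.0, 90.0]
force: [-0.7, 0.4, -4.0]
gripper_width: 65.1
time_s: 39.3
ee_pos: [581.2, 72.1, 275.3]
ee_rot: [179.9, -0.0, 90.0]
force: [-0.3, 0.5, -3.2]
gripper_width: 65.4
```

Grip height was 270.8; lower the last ~4 mm and feel for contact.

```bash
python3 -m handwheel '[{"gripper":40,"travel":[0,0,0.002],"twist":0},{"gripper":40,"travel":[0,0,0.001],"twist":0},{"gripper":40,"travel":[0,0,0],"twist":0},{"gripper":40,"travel":[0,0,0],"twist":0}]'
python3 -m handwheel '[{"gripper":40,"travel":[0,0,0.001],"twist":0},{"gripper":40,"travel":[0,0,0],"twist":0},{"gripper":40,"travel":[0,0,0],"twist":0}]'
python3 -m handwheel '[{"gripper":40,"travel":[0,0,0.0005],"twist":0},{"gripper":40,"travel":[0,0,0],"twist":0},{"gripper":40,"travel":[0,0,0],"twist":0}]'
```

```text
time_s: 39.63
ee_pos: [580.8, 72.5, 271.8]
ee_rot: [179.9, -0.0, 90.1]
force: [0.1, 0.7, -3.7]
gripper_width: 65.2
time_s: 39.88
ee_pos: [580.9, 72.5, 270.9]
ee_rot: [179.9, -0.0, 90.1]
force: [0.7, -0.4, 1.2]
gripper_width: 65.3
time_s: 40.13
ee_pos: [580.9, 72.4, 270.9]
ee_rot: [179.9, -0.0, 90.1]
force: [-1.8, -1.3, 4.7]
gripper_width: 65.0
```

```bash
python3 -m handwheel '[{"gripper":100,"travel":[0,0,0],"twist":0},{"gripper":100,"travel":[0,0,0],"twist":0},{"gripper":100,"travel":[0,0,0],"twist":0},{"gripper":100,"travel":[0,0,0],"twist":0},{"gripper":100,"travel":[0,0,0],"twist":0}]'
python3 -m handwheel '[{"gripper":100,"travel":[0,0,-0.03],"twist":0},{"gripper":100,"travel":[0,0,-0.03],"twist":0},{"gripper":100,"travel":[0,0,-0.03],"twist":0},{"gripper":100,"travel":[0,0,-0.03],"twist":0},{"gripper":100,"travel":[0,0,-0.03],"twist":0}]'
for i in 1 2 3; do python3 -m handwheel '[{"gripper":100,"travel":[-0.03123,-0.00659,0],"twist":0},{"gripper":100,"travel":[-0.03123,-0.00659,0],"twist":0},{"gripper":100,"travel":[-0.03123,-0.00659,0],"twist":0},{"gripper":100,"travel":[-0.03123,-0.00659,0],"twist":0},{"gripper":100,"travel":[-0.03123,-0.00659,0],"twist":0}]'|grep -E "pos|rot|width"; done
python3 -m handwheel '[{"gripper":100,"travel":[0,0,0],"twist":0},{"gripper":100,"travel":[0,0,0],"twist":0},{"gripper":100,"travel":[0,0,0.02],"twist":0},{"gripper":100,"travel":[0,0,0.03],"twist":0},{"gripper":100,"travel":[0,0,0.03],"twist":0}]'
python3 -m handwheel '[{"gripper":100,"travel":[0,0,0.03],"twist":0},{"gripper":100,"travel":[0,0,0.02],"twist":0},{"gripper":100,"travel":[0,0,0.0125],"twist":0},{"gripper":100,"travel":[0,0,0],"twist":0},{"gripper":100,"travel":[0,0,0],"twist":0}]'
for i in 1 2; do python3 -m handwheel '[{"gripper":20,"travel":[0,0,0],"twist":0},{"gripper":20,"travel":[0,0,0],"twist":0},{"gripper":20,"travel":[0,0,0],"twist":0},{"gripper":20,"travel":[0,0,0],"twist":0},{"gripper":20,"travel":[0,0,0],"twist":0}]' 25; done
```

```text
time_s: 40.55
ee_pos: [580.8, 72.4, 269.5]
ee_rot: [-180.0, -0.0, 90.1]
force: [-0.6, 0.2, 0.0]
gripper_width: 90.9
time_s: 40.97
ee_pos: [580.5, 72.4, 421.1]
ee_rot: [-180.0, -0.0, 90.1]
force: [0.2, 0.2, 0.1]
gripper_width: 91.5
ee_pos: [547.4, -85.0, 419.7]
ee_rot: [180.0, -0.0, 90.1]
gripper_width: 91.4
ee_pos: [514.6, -241.4, 419.7]
ee_rot: [180.0, -0.0, 90.1]
gripper_width: 91.0
ee_pos: [481.8, -397.7, 419.5]
ee_rot: [-180.0, -0.0, 90.0]
gripper_width: 91.0
time_s: 42.63
ee_pos: [482.8, -394.9, 339.9]
ee_rot: [179.9, 0.1, 90.1]
force: [0.4, -0.1, 0.0]
gripper_width: 91.2
time_s: 43.05
ee_pos: [482.8, -395.1, 277.0]
ee_rot: [-180.0, -0.1, 90.1]
force: [0.6, 0.2, 0.9]
gripper_width: 91.1
time_s: 43.47
ee_pos: [482.4, -396.2, 277.9]
ee_rot: [179.9, 0.0, 90.1]
force: [-0.7, -0.2, -1.1]
gripper_width: 60.6
time_s: 43.88
ee_pos: [482.4, -396.2, 277.5]
ee_rot: [180.0, 0.0, 90.1]
force: [0.3, 0.3, 2.6]
gripper_width: 49.8
```

```bash
python3 -m handwheel '[{"gripper":20,"travel":[0,0,-0.02],"twist":0},{"gripper":20,"travel":[0,0,-0.025],"twist":0},{"gripper":20,"travel":[0,0,-0.025],"twist":0},{"gripper":20,"travel":[0,0,-0.025],"twist":0},{"gripper":20,"travel":[0,0,-0.025],"twist":0}]' 25
for i in 1 2 3; do python3 -m handwheel '[{"gripper":20,"travel":[0.0246,0.00685,0],"twist":0},{"gripper":20,"travel":[0.0246,0.00685,0],"twist":0},{"gripper":20,"travel":[0.0246,0.00685,0],"twist":0},{"gripper":20,"travel":[0.0246,0.00685,0],"twist":0},{"gripper":20,"travel":[0.0246,0.00685,0],"twist":0}]'|grep -E "pos|rot|width"; done
python3 -m handwheel '[{"gripper":20,"travel":[0,0,0],"twist":0},{"gripper":20,"travel":[0,0,0],"twist":0},{"gripper":20,"travel":[0,0,0.025],"twist":0},{"gripper":20,"travel":[0,0,0.025],"twist":0},{"gripper":20,"travel":[0,0,0.025],"twist":0}]'
python3 -m handwheel '[{"gripper":20,"travel":[0,0,0.025],"twist":0},{"gripper":20,"travel":[0,0,0.010],"twist":0},{"gripper":20,"travel":[0,0,0.006],"twist":0},{"gripper":20,"travel":[0,0,0],"twist":0},{"gripper":20,"travel":[0,0,0],"twist":0}]'
python3 -m handwheel '[{"gripper":20,"travel":[0,0,0.002],"twist":0},{"gripper":20,"travel":[0,0,0],"twist":0},{"gripper":20,"travel":[0,0,0],"twist":0}]'
python3 -m handwheel '[{"gripper":20,"travel":[0,0,0.001],"twist":0},{"gripper":20,"travel":[0,0,0],"twist":0},{"gripper":20,"travel":[0,0,0],"twist":0}]'
python3 -m handwheel '[{"gripper":20,"travel":[0,0,0.001],"twist":0},{"gripper":20,"travel":[0,0,0],"twist":0},{"gripper":20,"travel":[0,0,0],"twist":0}]'
```

```text
time_s: 44.3
ee_pos: [482.1, -396.0, 397.4]
ee_rot: [-179.9, -0.1, 90.1]
force: [-0.1, -1.2, -2.0]
gripper_width: 49.7
ee_pos: [516.4, -271.9, 396.4]
ee_rot: [-179.9, -0.1, 90.0]
gripper_width: 49.7
ee_pos: [550.6, -148.8, 396.4]
ee_rot: [-179.9, -0.0, 90.1]
gripper_width: 49.0
ee_pos: [584.7, -25.8, 396.4]
ee_rot: [-179.9, -0.0, 90.1]
gripper_width: 49.5
time_s: 45.97
ee_pos: [584.3, -28.0, 321.4]
ee_rot: [180.0, 0.0, 90.0]
force: [0.7, -0.2, -2.9]
gripper_width: 49.5
time_s: 46.38
ee_pos: [585.2, -27.4, 282.1]
ee_rot: [179.9, 0.0, 90.0]
force: [1.3, 0.2, -1.5]
gripper_width: 50.0
time_s: 46.63
ee_pos: [584.9, -27.0, 280.2]
ee_rot: [179.9, 0.0, 90.1]
force: [-0.6, 1.0, -3.6]
gripper_width: 49.9
time_s: 46.88
ee_pos: [584.7, -27.0, 278.4]
ee_rot: [180.0, -0.0, 90.1]
force: [0.1, -0.4, -1.6]
gripper_width: 49.7
time_s: 47.13
ee_pos: [584.9, -27.0, 277.4]
ee_rot: [180.0, -0.0, 90.1]
force: [0.5, 0.2, -0.1]
gripper_width: 49.3
```

```bash
python3 -m handwheel '[{"gripper":100,"travel":[0,0,0],"twist":0},{"gripper":100,"travel":[0,0,0],"twist":0},{"gripper":100,"travel":[0,0,0],"twist":0},{"gripper":100,"travel":[0,0,0],"twist":0},{"gripper":100,"travel":[0,0,0],"twist":0}]'
python3 -m handwheel '[{"gripper":100,"travel":[0,0,0],"twist":0},{"gripper":100,"travel":[0,0,-0.03],"twist":0},{"gripper":100,"travel":[0,0,-0.04],"twist":0},{"gripper":100,"travel":[0,0,-0.04],"twist":0},{"gripper":100,"travel":[0,0,-0.04],"twist":0}]'
for i in 1 2 3; do python3 -m handwheel '[{"gripper":100,"travel":[-0.025,-0.005,0],"twist":0},{"gripper":100,"travel":[-0.025,-0.005,0],"twist":0},{"gripper":100,"travel":[-0.025,-0.005,0],"twist":0},{"gripper":100,"travel":[-0.025,-0.005,0],"twist":0},{"gripper":100,"travel":[-0.025,-0.005,0],"twist":0}]'|grep -E "pos|rot|width"; done
cat > w.py <<'E'
from h import *
F={n:grab(n,n+'9') for n in('top','side')}
for t,p,z in(('wide_can',(580,72),60),('slim_can',(584,-27),70),('jar',(575,161),40),('bracket_left',(409,-17),15),('bracket_right',(427,326),15)):
  for n in F:
    L=[r for r in env.trace(n,t) if np.hypot(*(np.array(r['uv'])-proj(F[n],(*p,z))))<30]
    if L: print(t,n,np.round(fit([(F[n],L[0]['pixels'])],M[t],*p,4,.1,z>30),2))
g=cv2.cvtColor(F['top']['frame'],cv2.COLOR_RGB2GRAY);k,l,s,c=cv2.connectedComponentsWithStats((g<50).astype(np.uint8))
print('caps',[c[i].round(1).tolist() for i in range(1,k) if s[i][4]>200 and 280<c[i][0]<360 and 160<c[i][1]<210],'start (296,185.6),(344.9,179.7)')
a=cv2.imread('pics/side9.png')[130:480,130:430];b=cv2.imread('pics/top9.png')[120:320,110:430]
cv2.imwrite('pics/c9.png',np.hstack([cv2.resize(a,(300,350)),cv2.resize(b,(500,350))]))
E
python3 w.py
```

```text
time_s: 47.55
ee_pos: [584.8, -27.0, 277.3]
ee_rot: [180.0, -0.0, 90.1]
force: [0.0, 0.6, 1.6]
gripper_width: 80.2
time_s: 47.97
ee_pos: [584.4, -27.0, 428.8]
ee_rot: [-180.0, -0.0, 90.1]
force: [0.9, -0.8, -1.1]
gripper_width: 91.6
ee_pos: [559.4, -153.1, 427.4]
ee_rot: [180.0, 0.0, 90.1]
gripper_width: 91.2
ee_pos: [534.5, -278.3, 427.2]
ee_rot: [180.0, -0.0, 90.1]
gripper_width: 91.1
ee_pos: [509.7, -403.3, 427.1]
ee_rot: [-180.0, -0.0, 90.1]
gripper_width: 91.1
wide_can top [576.75  72.08   0.     0.92]
wide_can side [579.23  72.03   0.     0.81]
slim_can top [579.69 -26.7    0.     0.92]
slim_can side [583.55 -28.36   0.     0.64]
jar top [575.06 160.41   0.     0.83]
jar side [576.27 161.27   0.     0.9 ]
bracket_left top [408.73 -17.17   8.49   0.94]
bracket_left side [409.75 -28.33   8.26   0.73]
bracket_right top [428.29 326.64  -0.     0.83]
bracket_right side [4.2689e+02 3.2689e+02 9.0000e-02 9.5000e-01]
caps [[344.8, 180.8], [296.0, 186.6]] start (296,185.6),(344.9,179.7)
```

View pics/c9.png

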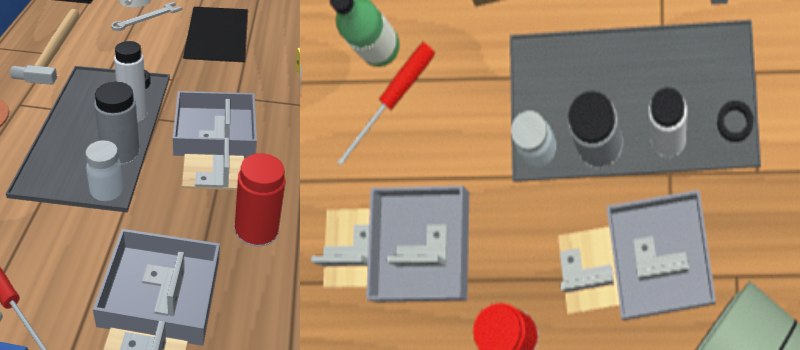

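The cans stand about 2 mm from their start spots, the brackets are in the matching bins and the jar has not moved. The arm is clear, so I am handing in.

```bash
python3 -c "
from h import *
print(env.job_done(),env.state()['time_s'])"
```

```text
the job is handed in; nothing more can be done
the job is handed in; nothing more can be done
```

The job is done and handed in. I stood both cans on the mat, then put each bracket in the bin with the sample of its own hand. After that I put both cans back on their spots in the tray. The robot's clock read 48.4 s at the end of the last move, before the final camera checks, against a limit of 149 s.

**Last checks, from the final top and side pictures:**
- **Cans:** both stand upright. The cap centres in the top view are about 1 pixel (about 2 mm) from where they started, within the 15 mm allowed.
- **Brackets:** both stand on the bin floors. The left one is about 20 mm from its bin's centre and the right one about 21 mm.
- **Jar:** it fits the same position as at the start to within about 1 mm.
- **Arm:** it is raised, with the gripper open and touching nothing.

**One disagreement:** the side-view fit put the left bracket about 11 mm off in y compared with the top view. It was a poor fit (0.73 overlap) because the sample bracket partly hides it there. Either value is well inside the bin. The side-view fit of the slim can (0.64 overlap) was also weak, because the wide can hides part of it.

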